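Re-set the over-tightened ratchet gate on the under-sink filter holder

TASK

The ratchet gate of the filter holder has been clicked up far too tight on the white canister. Flip the red pawl lever over to its released side, slide the blue gate all the way back to its stop, flip the lever back to engage the pawl, then click the gate up again until its spring pad squeezes the canister with about 6 N, locked by the pawl. Leave the canister upright in its bay and the can, bottle and sponge where they stand.

Things in the scene. Friction and masses are not known exactly. Their poses are not given: they have to be found in the camera images.
- rack: Fixed filter holder; origin: centre of the underside of its grey base (120 x 310 x 12 mm). x points away from the robot, y left along the slide, z up; mm below are in this frame. From -y to +y: grey backstop (face at y -137, 100 tall), canister bay (centre x 0, y -105; cheeks 22 high), blue gate, pawl pivot (y 75) under a white wire shelf.
- pivot (a point): Pawl pivot on the rack, axis along rack x, at rack x 0, y 75, z 44 mm; dark steel cheeks around it reach x -16 to 16, y 60 to 90, up to z 54.
- shelf_edge (a point): Middle of the front wire of the shelf over the lever, rack x -20, y 90, z 185 mm. Wires 5 to 7 mm thick cover x -20 to 54, y 30 to 150 at z 185; two posts at x 54, y 30 and 150, with a cross wire at z 100. Open on the robot's side: reach the lever from there with the tool leaning 30 to 45 degrees from vertical.
- gate: Blue plate (64 x 10 x 66 mm, z 14 to 80) sliding along rack y; origin at its mid thickness, height of rack underside. Rack y is +4 mm at its back stop, less toward the canister (to -60). Drag 2 N plus 0.4 N per 10 mm/s, clicks add under 1 N. A toothed bar (z 20 to 35) runs to +y under the pawl: teeth of 4 mm pitch let it click to -y, never +y; let go, it settles back up to 4 mm.
- plunger (a point): Base of the yellow spring plunger on the gate's -y face, 55 mm up, black pad 38 mm across. Stroke 34 mm, 0.45 N per mm from zero (6 N = 13 mm in). Free pad face 44 to 49 mm to -y of this point: varies, not measured. At the start it is 27 to 33 mm in (over 12 N); on releasing the pawl the gate springs back by itself until the pad presses 2 N or less.
- post_top (a point): Top centre of the gate's upright blue finger post, 16 mm diameter, z 32 to 100 mm in the rack's frame, standing 52 mm on the robot's side (-x) of the gate's origin; moves with the gate. Push or pinch it to slide the gate.
- pawl (a joint): Angle of the pawl and its red lever, rad. 0 = engaged in the teeth, lever leaning 25 degrees to -y; 1.05 = released, lever leaning 35 degrees to +y, where it rests. It is weighted and falls to either side past about 0.45 rad; each click lifts it to about 0.2. Under the starting load the knob needs up to about 10 N to start it toward +y; otherwise under 1 N.
- lever_knob (a point): Centre of the red knob at the lever's end: a cylinder 17 mm diameter, 22 mm long, along the rack's x, 45 mm from the pivot; below it the lever is an 8 mm rod. At rest it is about 85 mm (engaged) or 81 mm (released) above the work surface. Moves with the lever.
- canister: White filter canister with a blue band, 64 mm diameter, 125 mm tall, 0.35 to 0.7 kg, loose, standing upright on the base plate in the bay; origin at the centre of its underside.
- aerosol: Bystander: red and white aerosol can, 54 mm diameter, 170 mm tall, origin under its centre.
- vinegar: Bystander: clear bottle, 68 mm diameter, 190 mm tall, origin under its centre.
- sponge: Bystander: green sponge block 70 x 105 x 30 mm, origin under its centre.
Not all that is in view belongs to the job. What is shaped like the canister but green is not meant.

How it is judged:
On the way, in this order (a step that is already met when the one before it is completed fails the run):
1. the pawl lever is flipped to its released side (value of joint pawl above 0.8 rad), for 0.1 s.
2. the gate is slid back to its stop (y of gate in the frame of rack above 0 m), for 0.1 s.
3. the pawl is engaged again with the gate still back (value of joint pawl below 0.3 rad and y of gate in the frame of rack above -0.006 m), for 0.1 s.
At the end, for the whole second after the job is handed in: The pawl is engaged (below 0.3 rad), the pad presses the canister with 3.5 to 9.5 N, the canister stands upright (within 0.1 rad) on the base plate in its bay, and the gate is at rest (value of joint pawl below 0.3 rad and contact force between gate and canister between 3.5 and 9.5 N and angle between canister's own z axis and vertical below 0.1 rad and z of canister in the frame of rack below 0.02 m and linear speed of gate below 0.01 m/s); the robot touches nothing.
It fails at once if the canister is tipped over or lifted out (angle between canister's own z axis and vertical above 0.35 rad or z of canister in the frame of rack above 0.035 m).
It fails at once if a bystander is knocked away (distance of any of aerosol, vinegar, sponge from where it was at the start of the episode above 0.03 m).
It also fails if it takes over 69 s, if anything falls off the work surface, if the arm or the gripper's body presses on something with over 40 N, if the wrist force passes 120 N, or if a joint passes its speed limit or range.

ROBOT

A 6-joint arm with a two-finger parallel gripper is mounted at the origin on the work surface. World frame = base frame: x ahead of the robot, y to its left, z up, the work surface at z = 0. Lengths are in m, angles in rad, forces in N, time in s.
With the tool pointing down it reaches from about 0.275 to 0.875 m from the base axis. Payload 12.5 kg.
Tool frame: the origin (TCP) lies at the very end of the fingers, on their centre line; the grasp point (between the pads) lies 19 mm behind it; x points along the fingers, y is the direction in which the jaws open and shut, and the axes are right-handed (so a half turn about x gives the same grasp; the last joint's range is limited). The gripper opens to 85 mm and grips with 20 to 120 N. Pads are 22 mm wide; open, the fingers measure 114 mm over their backs; the gripper's body (76 mm by 85 mm) begins 54 mm behind the grasp point. The pads swing forward as they close: fully open they stand 13 mm farther back than shut.
Start: joints at [1.04, 0.351, 1.652, -0, 1.139, -0.085], TCP at [0.237, 0.496, 0.231] pointing down, gripper open.
Joint ranges: [-2.75, 2.75], [-0.79, 2.1], [0.01, 2.65], [-1.57, 4.71], [0.07, 3.14], [-2.87, 2.87]. Speed limits (rad/s): [2.22, 2.22, 2.79, 3.14, 3.14, 3.14].

INTERFACE

Orientations are given as a 3x3 rotation matrix whose columns are the frame's x, y, z axes.
In Python, from bench import manip gives the robot as it stands. Calls block until the motion is done:
- manip.move_ptp(position, orientation): joint-space move of the TCP to a pose.
- manip.move_l(position, attitude=None, max_speed=0.15): straight line of the TCP; attitude=None keeps the orientation; max_speed is the mean speed in m/s.
- manip.move_j(angles): joint-space move.
- manip.set_gripper(opening, effort=None): opening from 0.0 (shut) to 1.0 (fully open); effort is the grip in N (None keeps the last); returns when the fingers have stopped.
- manip.dwell(seconds).
- manip.inverse_kinematics(position, orientation): joint angles nearest the present ones, or None.
- manip.grab_frame(name): name is "side" or "top"; returns (picture, depth): 400x640x3 uint8, red, green, blue; 400x640 float32, m along the optical axis (not along the pixel's ray), 0 where there is no reading.
- manip.get_calibration(name): a dict with "camera_matrix" (3x3 intrinsics, pixels), "k1" (the pictures are not rectified: a ray, as slopes to the right and down, at radius r is drawn at 1 + k1 r^2 times it, then the intrinsics apply), "R" (3x3) and "t" (3): a world point X has camera coordinates R X + t. Camera axes: x right, y down, z forward; pixel columns grow to the right and rows downward; lengths in m; the calibration is good to about 2 mm. A picture is of the moment at which its call begins. get_calibration takes no time and is no camera call.
A pose or a line that the arm cannot do raises manip.Unreachable and nothing moves.
- manip.sign_off(): hands the job in, once; it reports no verdict.
Trained networks look in the newest picture that a camera, given by its name, has taken for a name from the list of things; names that differ only in an ending like _2 or _b are one class to them, and where a whole thing is asked for, a point or a joint stands for the part that bears it (a point fixed in the world has none). Each returns a list of dicts, best first, with "confidence" (0 to 1); they miss things now and then, are a little off and sometimes report something else, mostly with a low value. They report only what shows in the picture. A call takes as long as a camera call. They do not tell look-alikes from the thing itself.
- manip.look_for(camera, name): "at" ([x, y, z] in m, in world coordinates, good to about 4 mm: the middle of the surface that is visible of it).
Readings, each from a call of its own:
- manip.current_time(): time.
- manip.current_qpos(): joint angles.
- manip.current_joint_vel(): joint speeds.
- manip.current_joint_torque(): joint torques, N m.
- manip.current_ee_pos(): TCP position.
- manip.current_tcp_rot(): TCP orientation.
- manip.current_force(): force on the tool from outside, world axes, zero at the start.
- manip.current_ft_torque(): the same for the moment, N m.
- manip.current_grip_width(): opening from 0.0 (shut) to 1.0 (fully open).
Only numpy, scipy, OpenCV 4.12 (cv2) and the standard library are available. Lean on these libraries where they do the work, as an engineer would, in place of code of your own. Each camera call takes 0.05 s, during which the arm holds its last target. There are 200 camera calls.

## Working session

There is one attempt and no reset: what is moved stays moved. The work goes in short steps, each a Python script; the robot and the scene stay as the last script left them, time stands still between calls to the robot, and variables do not carry over. Pictures are saved under pics/ and viewed, about 8 in all and at most 12, crops included, and the job is handed in when it is done.

```bash
mkdir -p pics
cat > h.py <<'E'
from bench import manip as m
import numpy as np, cv2
def snap(cam,fn,crop=None,s=1):
    p,d=m.grab_frame(cam)
    q=p if crop is None else p[crop[1]:crop[3],crop[0]:crop[2]]
    q=cv2.resize(q,None,fx=s,fy=s,interpolation=cv2.INTER_CUBIC)
    if fn: cv2.imwrite('pics/'+fn,q[:,:,::-1])
    return p,d
def proj(cam,X):
    c=m.get_calibration(cam);K=np.array(c['camera_matrix']);X=np.atleast_2d(X)@np.array(c['R']).T+np.array(c['t'])
    s=X[:,:2]/X[:,2:];s=s*(1+c['k1']*(s**2).sum(1,keepdims=True))
    return s@K[:2,:2].T+K[:2,2]
def cloud(cam,d):
    c=m.get_calibration(cam);K=np.array(c['camera_matrix']);R=np.array(c['R']);t=np.array(c['t'])
    v,u=np.mgrid[0:d.shape[0],0:d.shape[1]]
    s=np.stack([(u-K[0,2])/K[0,0],(v-K[1,2])/K[1,1]],-1);q=s.copy()
    for _ in range(8): q=s/(1+c['k1']*(q**2).sum(-1,keepdims=True))
    P=np.concatenate([q*d[...,None],d[...,None]],-1)
    P=(P-t)@R; P[d==0]=np.nan
    return P
E
python3 - <<'E'
from h import *
for c in('side','top'):
    snap(c,c+'0.png')
    for n in['rack','gate','plunger','post_top','lever_knob','canister','shelf_edge','pivot','aerosol','vinegar','sponge']:
        for r in m.look_for(c,n)[:3]: print(c,n,np.round(r['at'],3),round(r['confidence'],2),np.round(proj(c,r['at'])[0]))
print(m.current_time())
a=cv2.imread('pics/side0.png');b=cv2.imread('pics/top0.png');cv2.imwrite('pics/both.png',cv2.resize(np.vstack([a,b]),None,fx=.75,fy=.75))
E
```

```text
side rack [ 0.601 -0.046  0.036] 0.77 [342. 251.]
side gate [ 0.586 -0.051  0.049] 0.86 [337. 249.]
side plunger [ 0.59  -0.055  0.051] 0.75 [339. 248.]
side post_top [ 0.589 -0.057  0.051] 0.94 [339. 249.]
side lever_knob [0.627 0.057 0.079] 0.61 [334. 207.]
side canister [ 0.707 -0.238  0.081] 0.97 [440. 280.]
side canister [ 0.605 -0.123  0.126] 0.72 [363. 236.]
side shelf_edge [ 0.601 -0.048  0.035] 0.66 [342. 251.]
side pivot [ 0.598 -0.046  0.036] 0.77 [341. 251.]
side aerosol [0.679 0.198 0.081] 0.76 [331. 176.]
side vinegar [ 0.585 -0.257  0.104] 0.84 [388. 296.]
side vinegar [0.627 0.056 0.077] 0.72 [335. 208.]
side sponge [ 0.472 -0.038  0.033] 0.83 [283. 264.]
side sponge [ 0.596 -0.048  0.033] 0.62 [340. 252.]
top rack [0.613 0.03  0.01 ] 0.56 [305. 199.]
top gate [ 0.62  -0.038  0.057] 0.8 [333. 187.]
top plunger [ 0.62  -0.042  0.055] 0.88 [334. 187.]
top post_top [ 0.619 -0.048  0.054] 0.83 [337. 187.]
top lever_knob [0.621 0.063 0.08 ] 0.65 [289. 192.]
top canister [ 0.606 -0.099  0.127] 0.74 [363. 182.]
top canister [ 0.709 -0.213  0.113] 0.61 [403. 132.]
top canister [ 0.623 -0.044  0.054] 0.35 [335. 186.]
top shelf_edge [0.615 0.035 0.013] 0.78 [303. 198.]
top shelf_edge [0.618 0.062 0.083] 0.17 [290. 193.]
top pivot [0.617 0.034 0.009] 0.87 [303. 198.]
top aerosol [0.672 0.212 0.157] 0.63 [214. 172.]
top vinegar [ 0.586 -0.221  0.129] 0.9 [420. 182.]
top sponge [ 0.477 -0.02   0.033] 0.72 [335. 250.]
top sponge [ 0.618 -0.039  0.061] 0.61 [333. 188.]
1.2
```

View pics/both.png

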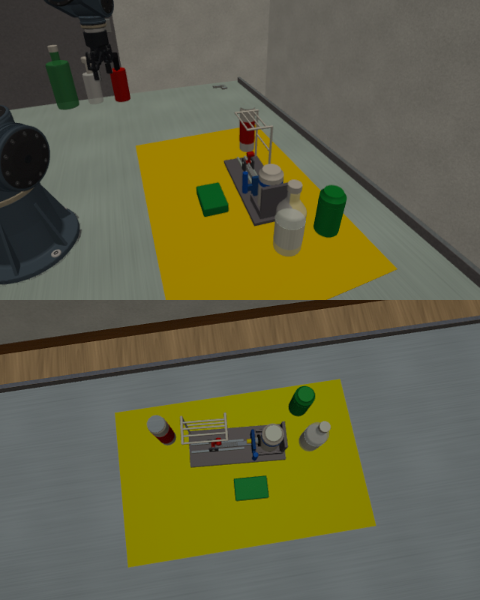

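The white canister at side (363,236) / top (363,182) is the one meant. The green look-alike is at side (440,280) / top (403,132). The clear bottle is at side (388,296), and there are also background bottles. Next I fit the rack pose and check it in close crops.

Run:
```python
from h import *
pt,dt=snap('top',None);ps,ds=snap('side',None)
np.savez('f0.npz',pt=pt,dt=dt,ps=ps,ds=ds)
P=cloud('top',dt); z=P[...,2]
hsv=cv2.cvtColor(pt,cv2.COLOR_RGB2HSV)
box=np.zeros(z.shape,bool);box[150:250,235:400]=True
m1=box&(z>0.006)&(z<0.018)&(hsv[...,1]<90)
print(m1.sum())
pts=P[m1][:,:2]; r=cv2.minAreaRect((pts*1000).astype(np.float32)); print('rect',r)
# canister top, post
m2=box&(z>0.118)&(z<0.14)&(hsv[...,1]<90); q=P[m2]; q=q[(abs(q[:,1]+.1)<.05)]; print('can top',len(q),cv2.minEnclosingCircle((q[:,:2]*1000).astype(np.float32)),np.median(q[:,2]))
blue=(hsv[...,0]>100)&(hsv[...,0]<130)&(hsv[...,1]>120)&box
for lo,hi in((.02,.07),(.07,.09),(.09,.11)):
    q=P[blue&(z>lo)&(z<hi)]; print('blue',lo,len(q),np.round([q.min(0),q.mean(0),q.max(0)],3) if len(q) else '')
red=((hsv[...,0]<8)|(hsv[...,0]>172))&(hsv[...,1]>120)&box; q=P[red];print('red',len(q),np.round([np.nanmin(q,0),np.nanmedian(q,0),np.nanmax(q,0)],3))
a=cv2.resize(pt[150:245,230:410],None,fx=4.4,fy=3*1.0,interpolation=2)
a=cv2.resize(pt[150:240,230:390],None,fx=5,fy=5,interpolation=2)[:300] if 0 else cv2.resize(pt[160:230,235:390],None,fx=4,fy=4,interpolation=2)
b=cv2.resize(ps[140:302,265:420],None,fx=4,fy=4,interpolation=2)[:,:]
b=cv2.resize(ps[185:265,280:435],None,fx=4,fy=4,interpolation=2)
cv2.imwrite('pics/crop1.png',np.vstack([a,b])[:,:,::-1])
```

```text
3396
rect ((622.0723266601562, 2.255859375), (307.49273681640625, 119.12137603759766), 85.64493560791016)
can top 652 ((614.1813354492188, -103.41083526611328), 32.10990905761719) 0.1351201018295689
blue 0.02 60 [[ 0.558 -0.134  0.025]
 [ 0.595 -0.046  0.053]
 [ 0.646 -0.038  0.069]]
blue 0.07 114 [[ 0.559 -0.055  0.071]
 [ 0.613 -0.048  0.079]
 [ 0.648 -0.038  0.088]]
blue 0.09 58 [[ 0.558 -0.116  0.091]
 [ 0.573 -0.056  0.1  ]
 [ 0.612 -0.039  0.109]]
red 90 [[0.604 0.05  0.011]
 [0.624 0.064 0.088]
 [0.657 0.083 0.189]]
```

View pics/crop1.png

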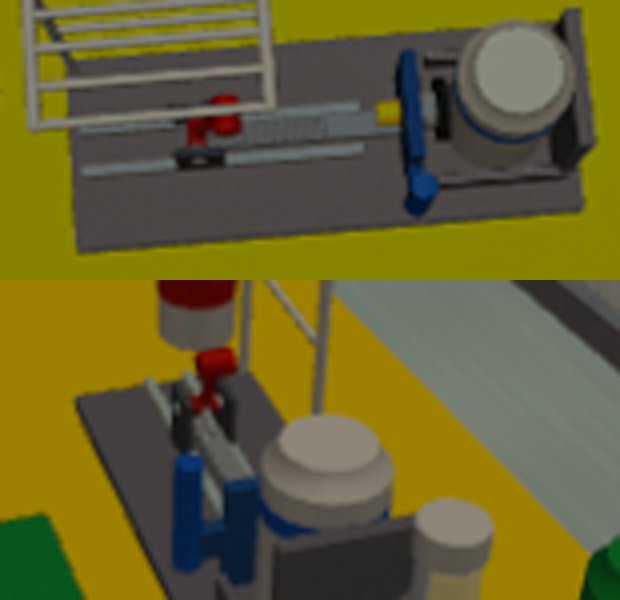

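The crops confirm the layout: the rack axis is nearly along world y, and the red knob is at top (289,192), left of the blue gate. The post is on the robot's side at top (340,208), and the white canister sits in the bay against the backstop. The fit puts the rack centre at (0.622, 0.002) with yaw −4.36°, and predicts the canister and knob to within a few mm.

I'll do everything with shut fingers leaning 42°, pushing sideways. First, flip the lever.

```bash
cat >> h.py <<'E'
C=np.array([.622,.0015,0]);yaw=np.radians(-4.36)
RZ=np.array([[np.cos(yaw),-np.sin(yaw),0],[np.sin(yaw),np.cos(yaw),0],[0,0,1]])
def W(x,y,z): return C+RZ@(np.array([x,y,z])/1000)
def Rk(p): return RZ.T@(np.array(p)-C)*1000
L=np.radians(42);s,c=np.sin(L),np.cos(L)
def ori(sgn=1):
    X=np.array([s,0,-c]);Y=np.array([0,sgn,0]);return RZ@np.stack([X,Y,np.cross(X,Y)],1)
def back(x,y,z,d): return W(x-d*s,y,z+d*c)   # d mm back along the tool axis
def F(): return np.round(RZ.T@np.array(m.current_force()),1)
def where(t=''): print(t,np.round(Rk(m.current_ee_pos()),1),'F',F(),'t',round(m.current_time(),2))
E
python3 - <<'E'
from h import *
for sg in(1,-1): print(sg,[np.round(q,2) if q is not None else None for q in (m.inverse_kinematics(p,ori(sg)) for p in(back(3,28,76,110),W(3,28,76),W(3,132,74),W(-48,-60,62)))])
E
```

```text
1 [array([0.  , 0.29, 2.19, 3.79, 0.09, 0.98]), array([-0.01,  0.57,  2.04,  3.37,  0.2 ,  1.4 ]), array([0.21, 0.6 , 1.97, 4.09, 0.24, 0.85]), array([-0.22,  0.54,  2.18,  2.83,  0.33,  1.76])]
-1 [array([ 0.  ,  0.29,  2.19,  3.79,  0.09, -2.16]), array([-0.01,  0.57,  2.04,  3.37,  0.2 , -1.74]), array([ 0.21,  0.6 ,  1.97,  4.09,  0.24, -2.29]), array([-0.22,  0.54,  2.18,  2.83,  0.33, -1.38])]
```

```bash
sed -i 's/np.radians(42)/np.radians(47)/' h.py
python3 - <<'E'
from h import *
for sg in(1,-1): print(sg,[np.round(q,2) if q is not None else None for q in (m.inverse_kinematics(p,ori(sg)) for p in(back(3,28,76,60),back(3,28,76,100),W(3,28,76),W(3,80,76),back(3,132,74,80),W(3,132,74),W(-48,-60,62),back(-48,-60,62,60)))])
E
```

```text
1 [array([0.  , 0.45, 2.18, 3.33, 0.31, 1.44]), array([0.01, 0.34, 2.24, 3.38, 0.27, 1.4 ]), array([-0.01,  0.59,  2.08,  3.29,  0.35,  1.48]), array([0.11, 0.6 , 2.05, 3.56, 0.35, 1.31]), array([0.26, 0.44, 2.13, 4.  , 0.33, 0.98]), array([0.22, 0.62, 2.01, 3.81, 0.35, 1.14]), array([-0.23,  0.57,  2.22,  2.9 ,  0.48,  1.68]), array([-0.25,  0.42,  2.32,  2.84,  0.43,  1.73])]
-1 [array([ 0.  ,  0.45,  2.18,  3.33,  0.31, -1.7 ]), array([ 0.01,  0.34,  2.24,  3.38,  0.27, -1.74]), array([-0.01,  0.59,  2.08,  3.29,  0.35, -1.67]), array([ 0.11,  0.6 ,  2.05,  3.56,  0.35, -1.83]), array([ 0.26,  0.44,  2.13,  4.  ,  0.33, -2.16]), array([ 0.22,  0.62,  2.01,  3.81,  0.35, -2.  ]), array([-0.23,  0.57,  2.22,  2.9 ,  0.48, -1.46]), array([-0.25,  0.42,  2.32,  2.84,  0.43, -1.41])]
```

Run:
```python
from h import *
O=ori(1)
print(np.round(m.inverse_kinematics(W(-110,40,240),O),2))
m.set_gripper(0.0,40); m.move_ptp(W(-110,40,240),O); where('wp')
m.move_l(back(3,26,76,90)); where('b')
m.move_l(W(3,26,76),max_speed=.1); where('in')
for y in range(34,80,6):
    m.move_l(W(3,y,76),max_speed=.08); where('push')
print(m.look_for('side','lever_knob')[:2]) if 0 else snap('side','rel.png',(270,140,430,280),4)
```

```text
[ 0.06  0.06  2.25 -1.39  0.1  -0.09]
wp [-109.7   40.4  240.2] F [ 0.   0.5 -0.3] t 3.94Traceback (most recent call last):
  File "<stdin>", line 5, in <module>
bench.Unreachable: the arm cannot follow that straight line within its joint ranges
```

Run:
```python
from h import *
O=ori(1)
m.move_j([0.01,.18,2.24,3.38,.27,1.4]); where('alt')
print(np.round(m.inverse_kinematics(back(3,26,76,90),O),2))
m.move_ptp(back(3,26,76,90),O); where('b')
m.move_l(W(3,26,76),max_speed=.1); where('in')
for y in range(36,80,8):
    m.move_l(W(3,y,76),max_speed=.08); where('push')
snap('side','rel.png',(270,140,430,280),4)
```

```text
alt [-58.6  29.6 236.3] F [ 0.1 -0.4  0.3] t 7.89
[0.   0.37 2.23 3.35 0.28 1.42]
b [-62.6  26.  137.8] F [-0.   0.5  0.1] t 8.37
in [ 2.8 26.  76.5] F [-0.  -0.6  0.1] t 9.42
push [ 3.1 35.9 76.9] F [-1.7 -4.7  3.6] t 9.69
push [ 2.9 44.3 76.4] F [ 0.5 -0.1 -0.6] t 9.94
push [ 2.9 52.1 76.1] F [ 0.2 -0.4 -0.1] t 10.19
push [ 3. 60. 76.] F [ 0.5  0.3 -0.1] t 10.44
push [ 3.  67.9 76. ] F [-0.5 -0.4 -0.2] t 10.69
push [ 3.  75.9 76. ] F [0.5 0.6 0.9] t 10.94
```

View pics/rel.png

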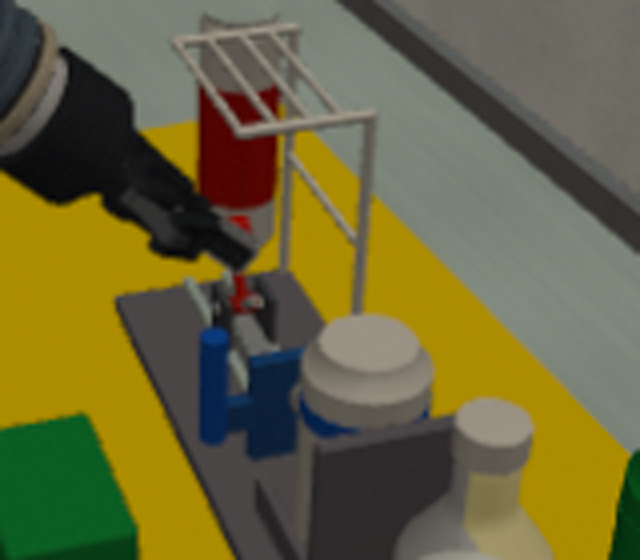

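The picture shows the knob at crop (240,220), beyond the finger on its +y side, and the gate moved back from the canister. The force dropped to zero partway through, so the lever is over. I'll retract, check numerically, then push the post back.

```bash
cat >> h.py <<'E'
def state():
    p,d=snap('top',None);P=cloud('top',d);Q=(P-C)@RZ*1000
    h=cv2.cvtColor(p,cv2.COLOR_RGB2HSV)
    bl=(h[...,0]>100)&(h[...,0]<130)&(h[...,1]>120)
    q=Q[bl&(abs(Q[...,0]+52)<12)&(Q[...,2]>92)&(Q[...,2]<108)&(abs(Q[...,1]+30)<50)]
    print('post y',len(q),np.round(np.median(q,0),1) if len(q) else '')
    q=Q[bl&(abs(Q[...,0])<28)&(Q[...,2]>74)&(Q[...,2]<86)&(Q[...,1]>-70)&(Q[...,1]<20)]
    print('gate top',len(q),np.round(np.median(q,0),1) if len(q) else '')
    rd=((h[...,0]<8)|(h[...,0]>172))&(h[...,1]>120)
    q=Q[rd&(Q[...,2]>72)&(Q[...,2]<100)&(abs(Q[...,0])<16)&(abs(Q[...,1]-80)<45)]
    print('knob',len(q),np.round(np.median(q,0),1) if len(q) else '')
    q=Q[(Q[...,2]>130)&(Q[...,2]<145)&(h[...,1]<90)&(abs(Q[...,0])<40)&(abs(Q[...,1]+105)<36)]
    print('canister',len(q),np.round(np.median(q,0),1) if len(q) else '')
    return p,Q,h
E
python3 - <<'E'
from h import *
z=np.load('f0.npz')
_s=snap
import h
h.snap=lambda *a:(z['pt'],z['dt']); print('start'); h.state(); h.snap=_s
m.move_l(back(3,70,76,95),max_speed=.2); where(); h.state()
E
```

```text
start
post y 39 [-52.6 -50.9  99.6]
gate top 92 [ -0.2 -50.1  79.7]
knob 46 [-4.6 56.9 91. ]
canister 446 [  -0.8 -104.2  136.4]
 [-65.8  69.9 140.9] F [ 0.  -0.2  0.1] t 11.62
post y 39 [-52.2 -26.8  99.4]
gate top 85 [  0.4 -26.3  79.8]
knob 47 [ -3.8 100.1  86.9]
canister 446 [  -1.3 -103.9  136.5]
```

Run:
```python
from h import *
m.move_l(back(-46,-62,64,90),max_speed=.2); where()
m.move_l(W(-46,-62,64),max_speed=.12); where('in')
m.move_l(W(-46,-40,64),max_speed=.1); where()
for y in list(range(-36,-20,4))+[-19.5,-18,-16.5,-15,-13.5,-12]:
    m.move_l(W(-46,y,64),max_speed=.04); m.dwell(.05); where('push')
    if F()[1]<-12: break
state()
```

```text
[-111.5  -61.8  125.1] F [0.4 0.5 0.1] t 12.62
in [-46.3 -61.8  64.2] F [-0.9  0.2 -0.5] t 13.53
 [-46.1 -39.8  64.4] F [-0.8 -0.6  0.5] t 13.89
push [-46.  -36.2  64.1] F [-0.  -0.6  0.6] t 14.19
push [-46. -32.  64.] F [ 0.1 -1.6  1. ] t 14.49
push [-46.  -27.9  64. ] F [-0.7 -0.8  0.3] t 14.79
push [-46.  -23.9  64. ] F [-0.2 -0.1  1.2] t 15.09
push [-46.  -19.4  64. ] F [-0.4 -0.   0.7] t 15.4
push [-46. -18.  64.] F [-0.2 -1.6  0.4] t 15.7
push [-46.  -16.7  64. ] F [-0.5 -5.  -0.1] t 16.0
push [-46.1 -16.1  64. ] F [ -1.7 -14.4   2. ] t 16.3
post y 42 [-52.3   4.4  99.9]
gate top 89 [-0.1  4.9 79.9]
knob 47 [ -2.8 100.   87. ]
canister 447 [  -1.1 -103.8  136.5]
```

Run:
```python
from h import *
m.move_l(W(-46,-22,64),max_speed=.1)
m.move_l(back(-46,-22,64,90),max_speed=.2)
m.move_l(back(3,134,74,100),max_speed=.2); where()
p,Q,h=state()
for x in(-8,0,8):
  k=(abs(Q[...,0]-x)<4)&(Q[...,1]<0)&(Q[...,1]>-75)&(Q[...,2]>20)&(Q[...,2]<84)
  o=np.argsort(Q[k][:,1]);print(np.round(np.c_[Q[k][o][:,1:],p[k][o].sum(1)],0).astype(int).tolist()[::2])
m.move_l(W(3,134,74),max_speed=.12); where('in')
for y in(120,110,102,96,90,86):
    m.move_l(W(3,y,74),max_speed=.08); where('push')
m.move_l(back(3,92,74,95),max_speed=.2); m.dwell(.1); where()
state()
```

```text
[-70.3 133.6 141.4] F [ 0.1  0.2 -0.3] t 18.23
post y 41 [-52.3   4.5  99.4]
gate top 91 [-0.1  4.8 80.3]
knob 45 [ -3.  100.   86.9]
canister 443 [  -1.4 -103.8  136.5]
[[-75, 32, 173], [-74, 42, 164], [-74, 67, 165], [-74, 74, 165], [-46, 69, 187], [-44, 72, 91], [-44, 68, 92], [-42, 74, 46], [-41, 73, 36], [-39, 73, 39], [-39, 70, 30], [-38, 46, 63], [-38, 57, 60], [-35, 60, 178], [-33, 57, 210], [-31, 57, 209], [-28, 59, 213], [-26, 60, 205], [-23, 61, 205], [-21, 64, 248], [-20, 24, 348], [-19, 61, 195], [-17, 58, 206], [-15, 21, 321], [-14, 63, 257], [-12, 24, 313], [-12, 59, 203], [-9, 62, 274], [-9, 65, 226], [-7, 63, 240], [-5, 23, 366], [-5, 62, 245], [-2, 62, 254], [-2, 59, 168]]
[[-74, 48, 164], [-74, 78, 150], [-74, 26, 162], [-73, 31, 152], [-73, 61, 152], [-45, 73, 152], [-44, 73, 118], [-42, 73, 39], [-40, 74, 45], [-38, 62, 121], [-38, 62, 142], [-36, 61, 252], [-36, 63, 255], [-34, 62, 283], [-33, 63, 284], [-31, 61, 286], [-31, 65, 267], [-29, 63, 284], [-26, 64, 284], [-26, 61, 270], [-24, 63, 283], [-22, 62, 282], [-22, 61, 273], [-19, 60, 283], [-17, 61, 279], [
[... 303 characters left out ...]
 41], [-39, 70, 19], [-38, 69, 12], [-37, 58, 211], [-29, 59, 275], [-25, 59, 272], [-20, 63, 267], [-15, 59, 266], [-11, 55, 298], [-8, 64, 308], [-6, 66, 302], [-3, 64, 309], [-1, 79, 238]]
in [  2.7 134.   74.4] F [-0.4 -0.1  1. ] t 19.27
push [  2.9 119.9  74.5] F [-0.2  1.2  0.4] t 19.59
push [  3.  110.1  74.1] F [0.1 0.5 0.3] t 19.87
push [  3.  102.1  74. ] F [0.7 0.1 0.5] t 20.12
push [ 3.  96.1 74. ] F [-1.   0.2 -0.2] t 20.37
push [ 3.  90.1 74. ] F [ 0.3  1.  -0.2] t 20.62
push [ 3. 86. 74.] F [0.1 0.2 0.5] t 20.87
 [-66.   91.9 138.2] F [-0.4 -0.3  0.5] t 21.59
post y 39 [-51.9   4.3  99.4]
gate top 91 [-0.7  4.6 79.8]
knob 41 [-4.5 62.4 94. ]
canister 441 [  -1.2 -104.3  136.6]
```

Pawl engaged again (knob at y≈62, about 0.13 rad, resting on a tooth) with the gate at +4. The pad's free face is about 45 mm from the plunger base, so 6 N should come at gate y ≈ −36.5. Now I click up while watching the force.

Run:
```python
from h import *
m.move_l(back(-46,38,64,90),max_speed=.2)
m.move_l(W(-46,38,64),max_speed=.12); where('in')
m.move_l(W(-46,4,64),max_speed=.05)
def favg():
    f=[]
    for _ in range(8): m.dwell(.02); f.append((RZ.T@np.array(m.current_force()))[1])
    return np.mean(f)
for y in(1,-2,-4,-6,-8,-10,-12,-14,-15,-16,-17):
    m.move_l(W(-46,y,64),max_speed=.04); f=favg(); print(y,round(Rk(m.current_ee_pos())[1],1),'Fy',round(f,2))
    if f>10.5: break
print(m.current_time()); state()
```

```text
in [-46.3  38.2  64.2] F [ 0.4 -0.3 -0.8] t 23.05
1 1.0 Fy 1.53
-2 -2.0 Fy 1.85
-4 -4.0 Fy 3.07
-6 -6.0 Fy 3.98
-8 -7.9 Fy 4.35
-10 -9.9 Fy 5.43
-12 -11.8 Fy 5.63
-14 -13.7 Fy 6.96
-15 -14.6 Fy 7.92
-16 -15.6 Fy 7.89
-17 -16.5 Fy 8.84
28.1
post y 36 [-52.7 -36.7  99.4]
gate top 88 [  1.2 -36.8  79.8]
knob 44 [-4.6 59.4 92.8]
canister 440 [  -1.1 -104.   136.8]
```

Run:
```python
from h import *
m.move_l(W(-46,-8,64),max_speed=.03); where('off')
m.move_l(W(-46,2,64),max_speed=.1)
m.move_l(back(-46,2,64,100),max_speed=.2); where('clear')
state()
cv2.imwrite('pics/end.png',cv2.resize(np.vstack([snap('top',None)[0][140:240,235:415],snap('side',None)[0][175:285,275:455]]),None,fx=2.8,fy=2.8,interpolation=2)[:,:,::-1])
for n in('aerosol','vinegar','sponge'): print(n,[np.round(m.look_for(k,n)[0]['at'],3) for k in('side','top')])
```

```text
off [-46.  -8.  64.] F [-0.2 -0.4 -0. ] t 28.6
clear [-118.5    1.8  132.4] F [-0.7  0.3 -0.3] t 29.5
post y 37 [-52.8 -34.   99.8]
gate top 88 [  0.7 -34.6  80. ]
knob 45 [-4.3 56.8 90.7]
canister 444 [  -1.1 -104.6  136.7]
aerosol [array([0.68 , 0.202, 0.082]), array([0.669, 0.212, 0.161])]
vinegar [array([ 0.584, -0.257,  0.105]), array([ 0.586, -0.226,  0.129])]
sponge [array([ 0.471, -0.04 ,  0.033]), array([ 0.493, -0.05 ,  0.032])]
```

View pics/end.png

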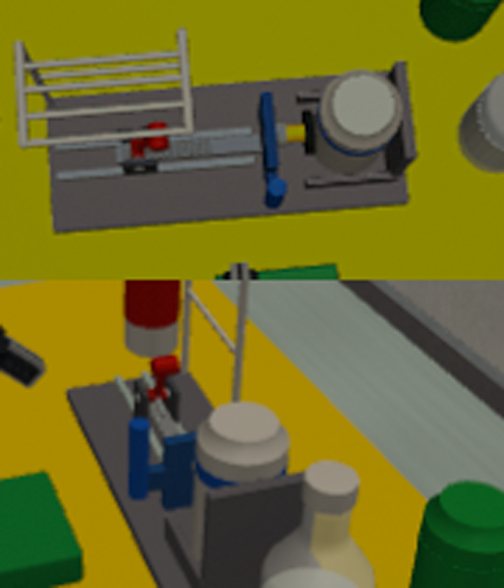

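The view shows the knob leaning to −y (engaged), the pad on the upright canister, and the robot clear of everything. The top camera's sponge reading differs because the gripper hides part of it; the side camera's is unchanged. The spring estimate is 5 to 6 N, so I hand in.

Run:
```python
from h import *
m.sign_off()
```

```text
the job is handed in; nothing more can be done
```

The job is handed in at about 30 s of robot time, and I estimate the pad presses the canister with 5 to 6 N, locked by the pawl. I flipped the lever to released, pushed the gate back to its stop at y +4 mm, re-engaged the pawl, and clicked the gate up again with shut fingers.

**Last checks:**
- **Gate and pawl:** the gate settled at y ≈ −34.5 mm. The knob is back at its engaged position (y ≈ 57 mm, the same as at the start).
- **Pad force:** this is an estimate, because I could not measure it after letting go. While pushing I read 8.8 N, including about 1.8 N of drag, about 2.3 mm before the gate settled back. The pad geometry gives about 5 N.
- **Canister:** upright and unmoved to within 1 mm.
- **Bystanders:** the can and bottle are unmoved within the networks' accuracy.
- **Robot:** it was clear of everything, with no contact force.

**Disagreement:** the top camera put the sponge about 3 cm from its first reading. The side camera still had it within 2 mm, and the arm partly covered it in the top view, so I trusted the side reading.

**Failed call:** early on, one straight-line move was refused as unreachable. Nothing moved, and I went round it with a joint move.

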